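# Put the dial gauge from the hanging board away in the drawer

### The job

Put the round-dial gauge away: pull the small cabinet's drawer well open by its handle, then take that gauge off the white board by sliding it up until the stud heads face the wide ends of its keyholes and drawing it straight off, without forcing it. Stand it gently upright in the empty front bay of the drawer, let go, and push the drawer fully shut. Leave everything else where it is.

Things in the scene. Friction and masses are not known exactly. Their poses are not given: they have to be found in the camera images.
- gauge: The part to put away: grey case 50 wide (y), 40 deep (x), 80 high (z), 0.18 to 0.35 kg; of the three hanging units it alone has a round dial (48 across, 8 proud, on its -x front) and a steel stub on top (14 across, 10 high). Origin: centre of the case's underside, 20 from its back (+x); z up. Hangs upright, underside 105 above the bench. Grip it across its 50 mm sides from above.
- gauge_keyholes (a point): On the gauge's back face, midway between the wide ends of its two keyholes (origin +20 x, +37 z). Keyholes 24 apart side by side in a 4 thick plate: 8 wide slot on top, square 18 by 18 wide end below. It hangs on the slots' tops; raise it 22 (19 to 25; higher, the heads catch again) so that the heads face the wide ends, then draw it 12 or more along the board's -x.
- board: White upright board, fixed, 340 wide (y), 12 thick (x), 195 high, on two steel feet (110 long, 12 high, at y = +-155). Origin: centre of its underside, at bench height. Units hang on its -x face, which looks away from the robot, at three places: y = -105, 0 and +105. Which unit hangs where varies.
- board_studs (a point): On the board's -x face, midway between the two studs of its middle place, 164 above the bench. Each place has two steel studs 24 apart side by side: shank 6 across and 5.5 long, then a head 12 across and 4 thick.
- meter: Bystander hanging on the board like the gauge: grey case 60 wide, 40 deep, 80 high with a rectangular display and no stub. Origin: centre of its underside.
- timer: Bystander hanging on the board: grey case 56 wide, 40 deep, 64 high with two small black knobs on its front. Origin: centre of its underside.
- cabinet: Grey metal drawer cabinet, 260 deep (x), 230 wide (y), 130 high, fixed. Origin: centre of its underside on the bench. Its front faces its -x, towards the robot; one drawer slides out to its -x.
- cabinet_drawer0 (a joint): How far the drawer is open, in m: 0 shut, at most 0.18; starts 0 to 0.03. Slides with about 1 N of friction and stays where it is left.
- cabinet_drawer0_handle (a point): Middle of the drawer's steel bar handle: bar 11 thick, 115 long along the cabinet's y, 35 in front of the drawer's front, 92 above the bench (38 below the cabinet's top). It moves with the drawer. It can be pinched from above, one finger between bar and front (29 mm clear).
- drawer_bay (a point): Middle of the floor of the drawer's empty front bay, 22 above the bench; moves with the drawer, axes as the cabinet's. Bay 115 long (x), 143 wide (y), between the drawer's front (top 119 above the bench), its -y side wall (top 108) and two partitions (60 high). Shut, its middle is 64 inside the cabinet; it is wholly in the open from 0.125 m of opening. Other compartments hold stock.
- oil: Bystander: bottle 54 across, 130 high, on top of the cabinet. Origin: centre of its underside.
- can: Bystander: can 56 across, 150 high, on the bench. Origin: centre of its underside.
- mug: Bystander: white mug 80 across, 90 high, on the bench near the robot. Origin: centre of its underside.
- spanner: Bystander: spanner lying on the bench on the robot's side of the board. Origin: middle of its underside.
- sleeve: Bystander: upright steel sleeve 50 across, 70 high, on the bench in front of the board's hanging face. Origin: centre of its underside.
- bush: Bystander: dark steel bush 60 across, 35 high, on the bench in front of the board's hanging face. Origin: centre of its underside.
Mind the look-alikes: they are no part of the job. Leave any blue or orange look-alike of the gauge alone.

How it is judged:
By the outcome, as a careful person would: the job done as asked, in the order asked, and still so for the second after the job is handed in, with the robot touching nothing.
It also fails if it takes over 70 s, if anything falls off the work surface, if the arm or the gripper's body presses on something with over 40 N, if the wrist force passes 120 N, or if a joint passes its speed limit or range.

### The arm

A 6-joint arm with a two-finger parallel gripper is mounted at the origin on the work surface. World frame = base frame: x ahead of the robot, y to its left, z up, the work surface at z = 0. Lengths are in mm, angles in rad, forces in N, time in s.
With the tool pointing down it reaches from about 300 to 775 mm from the base axis. Payload 14.6 kg.
Tool frame: the origin (TCP) lies on the centre line of the jaws, within the pads' length; the fingertips stand 19 mm ahead of it and the grasp point (between the pads) is the TCP (bot.tip_reach is the distance from the TCP to the fingertips, in mm); z points along the fingers, y is the line along which they close (so a half turn about z gives the same grasp; the last joint's range is limited). The gripper opens to 85 mm and grips with 20 to 120 N. Pads are 22 mm wide; open, the fingers measure 114 mm over their backs; the gripper's body (76 mm by 85 mm) begins 54 mm behind the grasp point. The pads swing forward as they close: fully open they stand 13 mm farther back than shut.
Start: joints at [-1.333, 0.3, 1.521, -0, 1.321, -0.067], TCP at [165.049, -524.641, 250.281] pointing down, gripper open.
Joint ranges: [-3.03, 3.03], [-0.79, 2.21], [0.23, 2.52], [-1.04, 4.18], [0, 3.07], [-2.55, 2.55]. Speed limits (rad/s): [2.22, 2.22, 2.57, 3.14, 3.14, 3.14].

### API

Orientations are given as a unit quaternion [w, x, y, z].
In Python, from rig import bot gives the robot as it stands. Calls block until the motion is done:
- bot.move_to(position, orientation): joint-space move of the TCP to a pose.
- bot.servo_line(position, attitude=None, speed=150, until_force=None): straight line of the TCP; attitude=None keeps the orientation; speed is the mean speed in mm/s. With until_force (N) it stops when the force on the tool has changed by that much, and returns True; else False.
- bot.move_joints(angles): joint-space move.
- bot.move_gripper(opening, grip_force=None): finger opening in mm; grip_force is the grip in N (None keeps the last); returns when the fingers have stopped.
- bot.dwell(seconds).
- bot.ik(position, orientation): joint angles nearest the present ones, or None.
- bot.read_state(): the state.
- bot.read_camera(name): name is "scene" or "side" or "wrist"; returns a dict with "image" (384x512x3 uint8, blue, green, red), "depth" (384x512 float32, mm along the optical axis (not along the pixel's ray), 0 where there is no reading), "fovy" (degrees; the focal length in pixels is half the picture's height over the tangent of half this angle, whatever the lens; pixels are square), "cx", "cy" (the principal point, pixels), "eye" and "attitude" of the camera in the world; the wrist camera has in their place "mount" (4x4, takes a point from camera to tool coordinates, whose origin is the TCP and whose axes are the flange's). Camera axes: x right, y down, z forward; pixel columns grow to the right and rows downward; lengths in mm; the calibration is good to about 2 mm. The wrist camera is an equidistant fisheye: a pixel r from the principal point sees the ray r / f radians off the axis. A picture is of the moment at which its call begins: read the wrist's pose just before it.
A pose or a line that the arm cannot do raises bot.MotionError and nothing moves.
- bot.finish_job(): hands the job in; it is judged then, once.
The state is a dict: "clock": time; "joint_positions": joint angles; "qvel": joint speeds; "effort": joint torques, N m; "ee_pos": TCP position; "tool_rot": TCP orientation; "ft_force": force on the tool from outside, world axes, zero at the start; "moment": the same for the moment, N m; "grip_width": finger opening in mm; "grip_force": force on a finger pad.
Only numpy, scipy, OpenCV 4.12 (cv2) and the standard library are available. Lean on these libraries where they do the work, as an engineer would, in place of code of your own. Each camera call takes 0.05 s, during which the arm holds its last target. There are 200 camera calls.

## Working session

There is one attempt and no reset: what is moved stays moved. The work goes in short steps, each a Python script; the robot and the scene stay as the last script left them, time stands still between calls to the robot, and variables do not carry over. Pictures are saved under pics/ and viewed, at most 10 in all, crops included, and the job is handed in when it is done.

```bash
ls; mkdir -p pics
cat > h.py <<'E'
import numpy as np, cv2
from scipy.spatial.transform import Rotation as R
from rig import bot
def q2R(q): return R.from_quat([q[1],q[2],q[3],q[0]]).as_matrix()
def R2q(M):
    q=R.from_matrix(M).as_quat(); return [float(v) for v in (q[3],q[0],q[1],q[2])]
def att(c):
    a=np.array(c["attitude"]); return a if a.shape==(3,3) else q2R(a)
def cloud(c):
    d=c["depth"]; f=d.shape[0]/2/np.tan(np.radians(c["fovy"])/2)
    v,u=np.mgrid[:d.shape[0],:d.shape[1]]
    p=np.stack([(u-c["cx"])/f*d,(v-c["cy"])/f*d,d],-1)
    return p@att(c).T+np.array(c["eye"])
E
python3 - <<'E'
from h import *
import pickle
cs={}
for n in("scene","side"):
    c=bot.read_camera(n); cs[n]=c; cv2.imwrite(f"pics/{n}0.png",c["image"])
    print(n,c["eye"],c["attitude"],c["fovy"],c["cx"],c["cy"],(c["depth"]>0).mean())
pickle.dump(cs,open("c0.pkl","wb"))
s=bot.read_state();print(s)
E
```

```text
pics
scene [ 951.49049577 -625.01945733  915.44599342] [-0.3513851   0.88931832  0.27358489 -0.10388809] 52.01246522748507 255.21883988426893 193.33381789317716 0.9961039225260416
side [ 254.99264981  774.70872346 1155.27158366] [ 0.0602438  -0.1569855   0.93146647 -0.32263981] 46.43727760987336 251.59387346109736 188.49955370670196 0.9958953857421875
{'clock': 0.1, 'joint_positions': array([-1.33261364e+00,  3.00424652e-01,  1.52155312e+00, -3.14540293e-05,
        1.32072699e+00, -6.66255529e-02]), 'qvel': array([-8.55171538e-04, -1.84339841e-03, -2.57694101e-03,  1.08906924e-03,
        8.28427999e-05,  1.89518611e-05]), 'effort': array([ 9.68049790e-04, -5.44377601e+01, -3.62369013e+01, -4.85014959e-05,
        3.03957975e-03, -1.66016099e-05]), 'ee_pos': array([ 164.98852135, -524.45144025,  249.75861722]), 'tool_rot': array([-5.52703778e-04,  9.88408209e-01,  1.51818654e-01, -6.28186497e-05]), 'ft_force': array([0.66570107, 0.11654778, 0.03438365]), 'moment': array([-0.04581193,  0.00258441, -0.01722083]), 'grip_force': 0.0, 'grip_width': 85.26035671626364}
```

View pics/scene0.png

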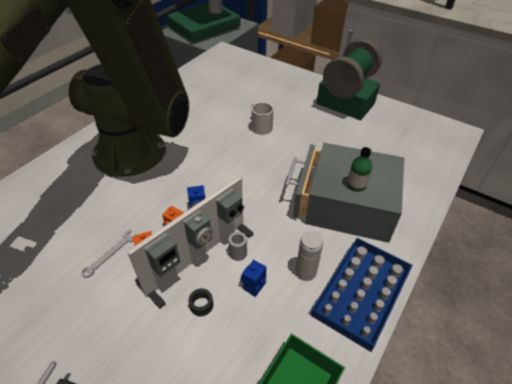

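View pics/side0.png

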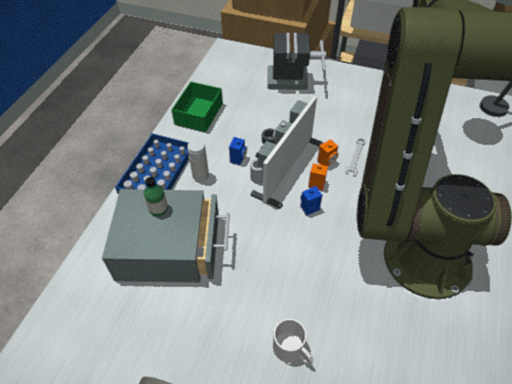

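The scene view shows the board at about (190,235), with display unit (163,260), round-dial unit (203,232) and two-knob unit (232,208). The cabinet is at (355,185), with its handle at (292,180). The blue and orange look-alikes lie loose on the bench at (196,193), (172,214), (142,238) and (255,277). Next I measure these and enlarge the board.

Run:
```python
from h import *
import pickle
cs=pickle.load(open("c0.pkl","rb"))
cv2.imwrite("pics/crop.png",cv2.resize(cs["scene"]["image"][165:315,110:290],None,fx=4,fy=4,interpolation=cv2.INTER_CUBIC))
for n,c in cs.items():
    P=cloud(c); np.save(n+"P.npy",P); img=c["image"]
    z=P[...,2]; 
    print(n,"bench z",np.median(z[(abs(z)<15)]))
    for name,(lo,hi),box in (("boardtop",(185,203),dict(scene=(100,165,260,300),side=(255,90,325,205))[n]),("cabtop",(122,138),dict(scene=(295,135,410,240),side=(100,180,225,285))[n])):
        u0,v0,u1,v1=box; m=np.zeros(z.shape,bool); m[v0:v1,u0:u1]=1; m&=(z>lo)&(z<hi)
        k=cv2.connectedComponentsWithStats(m.astype(np.uint8),connectivity=8); i=1+k[2][1:,4].argmax(); m=k[1]==i
        q=P[m]; r=cv2.minAreaRect(q[:,:2].astype(np.float32)); print(n,name,len(q),np.median(q[:,2]),r)
```

```text
scene bench z 0.3353878503418173
scene boardtop 1182 192.6226638782336 ((502.6035461425781, -207.8854217529297), (339.24407958984375, 54.40265655517578), 78.86223602294922)
scene cabtop 4310 130.24198176075004 ((750.7904663085938, 213.609130859375), (245.37179565429688, 237.36074829101562), 17.892696380615234)
side bench z -0.43232287029366034
side boardtop 401 193.41789648308543 ((488.85107421875, -204.97071838378906), (341.395751953125, 31.643295288085938), 78.76984405517578)
side cabtop 5809 129.5916282222147 ((749.0404052734375, 212.22955322265625), (247.8177947998047, 236.81907653808594), 18.016956329345703)
```

View pics/crop.png

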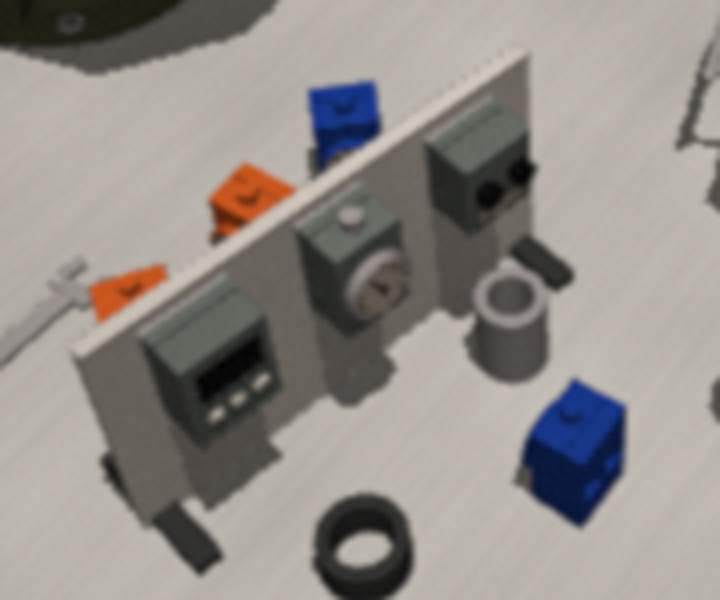

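Three grey units hang on the board. In the scene picture they are the display unit at (163,260), which is the meter, the unit with two black knobs at (232,208), which is the timer, and the unit with a round dial at (203,235) and a stub on top at (197,219). Only the last fits, so the middle unit is the gauge. The blue and orange copies stand loose on the bench.

Run:
```python
from h import *
a=np.radians(18); X=np.array([np.cos(a),np.sin(a)]); Y=np.array([-X[1],X[0]])
b=np.radians(-11.2); N=np.array([np.cos(b),np.sin(b)]); T=np.array([-N[1],N[0]])
for n in("scene","side"):
    P=np.load(n+"P.npy").reshape(-1,3); z=P[:,2]
    s=P[:,:2]@X; t=P[:,:2]@Y
    m=(z>126)&(z<134)&(s>600)&(s<1000)&(abs(t)<200)
    pc=lambda v:np.percentile(v,[0.5,2,50,98,99.5]).round(1)
    print(n,"cab top s",pc(s[m]),"t",pc(t[m]))
    tt=t[m];ss=s[m]
    print(" front s by t",[ (int(k),round(ss[(tt>k)&(tt<k+30)].min(),1)) for k in range(-140,100,30) if ((tt>k)&(tt<k+30)).sum()>5])
    m=(z>85)&(z<101)&(s>520)&(s<640)&(t>-130)&(t<110); 
    print(" hist s",np.histogram(s[m],np.arange(520,645,5))[0])
    sf=s[m]
    hb=m&(s<sf.min()+14); print(" handle n",hb.sum(),"s",pc(s[hb]),"t",pc(t[hb]),"z",pc(z[hb]), "fit",cv2.fitLine(P[hb][:,:2].astype(np.float32),cv2.DIST_HUBER,0,.01,.01).ravel().round(3))
    m=(z>112)&(z<123)&(s>560)&(s<650)&(t>-130)&(t<110); print(" drawer front top: s",pc(s[m]),"t",pc(t[m]),m.sum())
    # board
    n_=P[:,:2]@N; t_=P[:,:2]@T
    m=(z>189)&(z<200)&(n_>480)&(n_<600)&(t_>-320)&(t_<100)
    print(" board top n",pc(n_[m]),"t",pc(t_[m]),m.sum(),cv2.minAreaRect(P[m][:,:2].astype(np.float32)))
    m=(z>181)&(z<188.5)&(n_>530)&(n_<620)&(t_>-320)&(t_<100)
    print(" unit tops n hist t",[(k,((t_[m]>k)&(t_[m]<k+10)).sum(),) for k in range(-300,100,10)])
    g=m&(t_>-160)&(t_<-60)
    if g.sum(): print(" gauge top n",pc(n_[g]),"t",pc(t_[g]))
```

```text
scene cab top s [658.6 661.9 785.8 898.5 901.5] t [-145.6 -143.9  -50.9   80.6   84.7]
 front s by t [(-140, np.float64(657.5)), (-110, np.float64(657.5)), (-80, np.float64(658.0)), (-50, np.float64(657.5)), (-20, np.float64(658.0)), (10, np.float64(657.8)), (40, np.float64(657.5)), (70, np.float64(658.0))]
 hist s [ 0  0  0  0  0  0  0  0  0  0  0  8 43 52  8  9  9  8 10  2  0  0  2 12]
 handle n 108 s [579.4 579.7 585.3 591.8 592.4] t [-92.3 -90.4 -39.8  25.1  32. ] z [ 91.3  91.5  96.8  99.7 100.7] fit [ 3.07000e-01 -9.52000e-01  5.67525e+02  1.47269e+02]
 drawer front top: s [619.3 619.6 627.1 634.  634.2] t [-128.  -125.1  -33.4   76.1   81. ] 253
 board top n [506.6 507.5 515.7 546.5 550.3] t [-274.9 -269.6 -120.7   52.7   60.7] 740 ((499.811767578125, -207.29351806640625), (339.1612548828125, 48.6955680847168), 78.86223602294922)
 unit tops n hist t [(-300, np.int64(0)), (-290, np.int64(0)), (-280, np.int64(0)), (-270, np.int64(0)), (-260, np.int64(0)), (-250, np.int64(8)), (-240, np.int64(52)), (-230, np.int64(56)), (-220, np.int64(52)), (-210, np.int64(50)), (-200, np.int64(
[... 1758 characters left out ...]
(17)), (-200, np.int64(16)), (-190, np.int64(17)), (-180, np.int64(1)), (-170, np.int64(0)), (-160, np.int64(0)), (-150, np.int64(0)), (-140, np.int64(4)), (-130, np.int64(17)), (-120, np.int64(8)), (-110, np.int64(14)), (-100, np.int64(17)), (-90, np.int64(18)), (-80, np.int64(0)), (-70, np.int64(0)), (-60, np.int64(0)), (-50, np.int64(0)), (-40, np.int64(0)), (-30, np.int64(13)), (-20, np.int64(14)), (-10, np.int64(8)), (0, np.int64(10)), (10, np.int64(14)), (20, np.int64(5)), (30, np.int64(0)), (40, np.int64(0)), (50, np.int64(0)), (60, np.int64(0)), (70, np.int64(0)), (80, np.int64(0)), (90, np.int64(0))]
 gauge top n [530.7 530.9 542.6 555.6 556.4] t [-133.8 -132.5 -101.7  -82.1  -82. ]
```

```bash
cat >> h.py <<'E'
A=np.radians(18.0); X=np.array([np.cos(A),np.sin(A)]); Y=np.array([-X[1],X[0]])
B=np.radians(-11.15); N=np.array([np.cos(B),np.sin(B)]); T=np.array([-N[1],N[0]])
def quat(yd,pos):
    "tool down, closing line along +-yd; the one with the smaller joint travel"
    best=None; q0=np.array(bot.read_state()["joint_positions"])
    for sg in(1,-1):
        y=np.array([*(sg*yd),0]); z=np.array([0,0,-1.]); q=R2q(np.stack([np.cross(y,z),y,z],1))
        j=bot.ik(list(pos),q)
        if j is None: continue
        e=np.abs(np.array(j)-q0).max()
        if best is None or e<best[0]: best=(e,q,j)
    return best[1]
def p3(f1,a,f2,b,z): return [float(v) for v in (*(f1*a+f2*b),z)]
def st(msg=""):
    s=bot.read_state(); print(msg,"t%.1f"%s["clock"],"pos",np.round(s["ee_pos"],1),"F",np.round(s["ft_force"],1),"grip %.1f %.1f"%(s["grip_width"],s["grip_force"])); return s
E
python3 - <<'E'
from h import *
up=p3(X,584,Y,-29,330); q=quat(X,up)
s=bot.read_state(); p=s["ee_pos"]
bot.servo_line([p[0],p[1],330.]); 
bot.move_to(up,q); bot.move_gripper(26,30); st("above")
bot.servo_line(p3(X,584,Y,-29,130),speed=200)
print(bot.servo_line(p3(X,584,Y,-29,92),speed=50,until_force=6)); st("down")
bot.move_gripper(5,40); st("gripped")
E
```

```text
above t4.2 pos [564.4 152.9 330. ] F [ 0.  -0.1 -0.3] grip 26.0 0.0
True
down t6.0 pos [564.6 153.   95.5] F [0.4 0.4 6.8] grip 26.2 2.4
gripped t6.2 pos [563.9 152.8  94.9] F [ 0.7 -0.8  1.3] grip 9.4 38.9
```

Run:
```python
from h import *
s=bot.read_state(); p=np.array(s["ee_pos"]); D=np.array([*X,0])
print(bot.servo_line(list(p-D*40),speed=60,until_force=15)); st("40")
r=bot.servo_line(list(p-D*163),speed=70,until_force=15); s=st("163")
print(r,(np.array(s["ee_pos"])-p)@D)
c=bot.read_camera("side"); cv2.imwrite("pics/side1.png",c["image"])
```

```text
False
40 t7.1 pos [525.9 140.5  94.9] F [-0.4 -0.2  2.6] grip 9.2 39.1
163 t8.7 pos [411.1 103.2  94.9] F [ 2.7  1.3 -1.3] grip 9.1 40.3
True -160.66397849735378
```

View pics/side1.png

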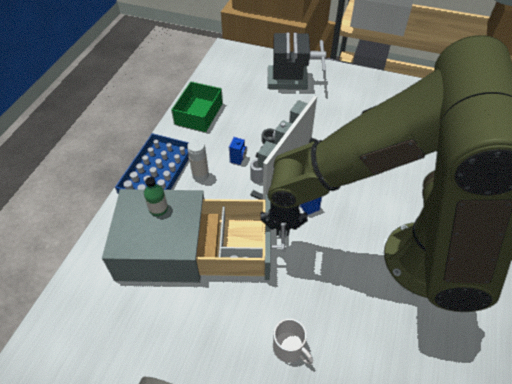

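The drawer is open, with its front at (268,238). The front bay, floor around (243,232), is bounded by a partition at column 222 and another at row 250. I release the handle, retreat and measure the bay.

Run:
```python
from h import *
bot.move_gripper(26); s=st("open"); p=np.array(s["ee_pos"])
bot.servo_line([p[0],p[1],180.],speed=120)
up=p3(N,538.3,T,-106.7,330); 
bot.servo_line([p[0],p[1],330.],speed=250)
q=quat(T,up); bot.move_to(up,q); bot.move_gripper(85); st("above gauge")
for n in("scene","side"):
    c=bot.read_camera(n); P=cloud(c); np.save(n+"P1.npy",P); cv2.imwrite(f"pics/{n}2.png",c["image"])
    P=P.reshape(-1,3); s=P[:,:2]@X; t=P[:,:2]@Y; z=P[:,2]
    m=(s>400)&(s<640)&(t>-160)&(t<100)
    # rows of the floor / walls heights: coarse map of max z
    print(n)
    H=np.full((24,26),-1); 
    for a,b,c_ in zip(((s[m]-400)//10).astype(int),((t[m]+160)//10).astype(int),z[m]): H[a,b]=max(H[a,b],int(c_))
    print("t:",*range(-160,100,10)); 
    for i,r in enumerate(H): print(400+10*i,*["%4d"%v for v in r])
np.set_printoptions(suppress=True)
s=bot.read_state(); c=bot.read_camera("wrist"); cv2.imwrite("pics/wrist2.png",c["image"])
import pickle; pickle.dump((s,c),open("w2.pkl","wb")); print(c["mount"],c["fovy"])
```

```text
open t9.1 pos [410.6 103.2  94.6] F [ 0.   1.1 -0.5] grip 25.8 0.0
above gauge t12.6 pos [ 507.5 -208.7  330. ] F [0.3 0.6 0.1] grip 84.8 0.0
scene
t: -160 -150 -140 -130 -120 -110 -100 -90 -80 -70 -60 -50 -40 -30 -20 -10 0 10 20 30 40 50 60 70 80 90
400   -1   -1   -1   -1   -1   -1   -1   -1   -1   -1   -1   -1   -1   -1    2    3    0   -1    3    1    1    0    2    3    2    3
410   -1   -1   -1   -1   -1   -1   -1   -1   -1   -1   -1   -1   -1   -1   -1    3    1   -1    2    1    2    3    3    1    1    0
420   -1   -1   -1   -1   -1   -1   98   98   98   98  100   97   98   98  101   99   97   98   97    1    2    2    0    2    1    2
430   -1   -1   -1   -1   -1   -1   -1   99   95   94   97   99   96   96   97   92   95   97   97   -1   -1   -1   -1   -1   -1   -1
440   -1   -1   -1   -1   -1   -1   -1   98   95   -1   -1   -1   -1   -1   -1   -1   -1   97   95   -1   -1   -1   -1   -1   -1   -1
450   -1   -1   -1   -1   -1   -1   -1   96   96   -1   -1   -1   -1   -1   -1   -1   -1   98   -1   -1   -1   -1   -1   -1   -1   -1
460    1  119  119  117  120  118  117  118  
[... 5245 characters left out ...]
 26   -1   -1   -1   -1  109  112    5    4
610   -1   -1   -1  109  100   64   64   62   65   65   62   65   64   64   63   64   63   63   64   64   -1   -1  109  106    3    3
620   -1   -1  105  109   94   63   63   63   63   64   64   65   63   62   64   65   64   66   61   69   -1   -1  108  107    1    2
630   -1   -1   -1  111   -1   65   62   64   66   64   65   63   65   65   65   65   66   65   63   63   -1   -1  109  107    3    3
[[   0.00074051   -0.96460653   -0.26369244   66.6925994 ]
 [   0.99999955    0.0005568     0.00077144   -1.0082194 ]
 [  -0.00059731   -0.26369289    0.9646065  -123.94905887]
 [   0.            0.            0.            1.        ]] 65.70646984690485
```

View pics/wrist2.png

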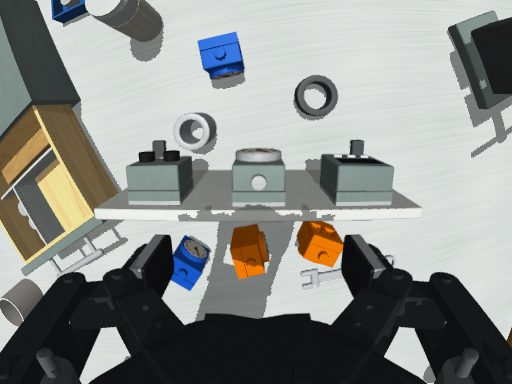

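The wrist view shows the round-dial unit in the middle, with its dial at (258,156) and stub at (258,183). The knob unit is at left and the display unit at right. I'll refine the gauge pose from the wrist depth.

Run:
```python
from h import *
import pickle
s,c=pickle.load(open("w2.pkl","rb"))
d=c["depth"]; f=192/np.tan(np.radians(c["fovy"])/2)
v,u=np.mgrid[:384,:512]; x=u-c["cx"]; y=v-c["cy"]; r=np.hypot(x,y)+1e-9; th=r/f
p=np.stack([x/r*np.tan(th)*d,y/r*np.tan(th)*d,d],-1)
M=np.array(c["mount"]); W=(p@M[:3,:3].T+M[:3,3])@q2R(s["tool_rot"]).T+np.array(s["ee_pos"])
print("tool_rot",s["tool_rot"])
z=W[...,2]; n=W[...,:2]@N; t=W[...,:2]@T
pc=lambda a:np.percentile(a,[1,5,50,95,99]).round(1)
def box(lo,hi,u0,v0,u1,v1):
    m=np.zeros(z.shape,bool); m[v0:v1,u0:u1]=1; return m&(z>lo)&(z<hi)
m=box(180,189,225,155,295,206); print("gauge top n",pc(n[m]),"t",pc(t[m]),"z",pc(z[m]),m.sum())
m=box(190,200,240,170,275,196); print("stub n",pc(n[m]),"t",pc(t[m]),m.sum())
m=box(189,200,80,195,440,225); print("board n",pc(n[m]),"t",pc(t[m]),pc(z[m]),cv2.minAreaRect(W[m][:,:2].astype(np.float32)))
g=box(180,189,225,155,295,206)
# case side: front edge line angle
for nm,mm in(("meter",box(180,189,300,150,400,210)),("gauge",g)): print(nm,cv2.minAreaRect(W[mm][:,:2].astype(np.float32)))
```

```text
tool_rot [-1.83988730e-05  9.95269584e-01 -9.71517071e-02  2.78206408e-06]
gauge top n [517.2 518.6 536.5 555.9 556.9] t [-132.2 -130.1 -107.6  -84.5  -82.4] z [182.  183.2 184.9 186.1 186.6] 2058
stub n [535.9 536.8 542.6 548.  548.7] t [-113.8 -112.9 -107.5 -101.7 -101.3] 189
board n [504.5 505.7 511.8 516.6 516.9] t [-271.2 -254.9 -104.9   40.3   57.1] [189.5 191.  195.1 196.3 196.8] ((480.017333984375, -203.92088317871094), (339.41485595703125, 13.36207389831543), 79.03164672851562)
meter ((487.76226806640625, -300.06610107421875), (106.70248413085938, 41.646846771240234), 78.8214111328125)
gauge ((505.8025207519531, -209.8474578857422), (66.5597152709961, 41.025917053222656), 79.15731048583984)
```

Run:
```python
from h import *
g=lambda z,n=537.5,t=-107.4:p3(N,n,T,t,z)
bot.servo_line(g(330)); 
bot.servo_line(g(215),speed=200)
print(bot.servo_line(g(165),speed=80,until_force=6)); st("down")
bot.move_gripper(62); st("pre"); 
bot.move_gripper(44,20); bot.dwell(.2); s=st("gripped")
print("F n,t:",s["ft_force"][:2]@N,s["ft_force"][:2]@T,s["moment"])
```

```text
False
down t14.5 pos [ 506.8 -209.4  165.4] F [-0.3 -0.2  0. ] grip 85.1 0.0
pre t14.8 pos [ 506.6 -209.3  165.2] F [ 0.6  0.2 -0.3] grip 62.1 0.0
gripped t15.3 pos [ 506.7 -209.4  165.2] F [ 1.1 -0.4  2.5] grip 50.1 25.5
F n,t: 1.1327158018827663 -0.14097381417320873 [-0.0037917  -0.01536562  0.01713199]
```

Run:
```python
from h import *
bot.move_gripper(44,45); s=st("grip45"); p=np.array(s["ee_pos"])
r=bot.servo_line(list(p+[0,0,22]),speed=25,until_force=10); bot.dwell(.2); s=st("lift"); print(r,s["ee_pos"]-p)
if not r:
    q=np.array(s["ee_pos"]); D=np.array([*N,0])
    r=bot.servo_line(list(p+[0,0,22]+D*25),speed=25,until_force=8); bot.dwell(.1); s=st("out"); print(r,(s["ee_pos"]-q)@D)
    if not r:
        bot.servo_line(list(p+[0,0,22]+D*45),speed=80); s=st("clear")
        c=bot.read_camera("scene"); cv2.imwrite("pics/s3.png",cv2.resize(c["image"][120:320,110:400],None,fx=2.5,fy=2.5))
```

```text
grip45 t15.5 pos [ 506.7 -209.3  165.2] F [-0.2 -0.7  3.9] grip 49.4 47.7
lift t16.7 pos [ 506.6 -209.3  187. ] F [-0.6 -0.1 -2.3] grip 49.7 47.1
False [-5.15389747e-02 -3.58054627e-04  2.18716187e+01]
out t18.0 pos [ 531.1 -214.1  187.2] F [ 0.1 -0.2 -2.1] grip 49.3 47.1
False 24.98129941217081
clear t18.4 pos [ 550.7 -218.   186.9] F [ 0.5  0.9 -2.9] grip 49.4 47.1
```

```bash
ls pics
```

```text
crop.png
s3.png
scene0.png
scene2.png
side0.png
side1.png
side2.png
wrist2.png
```

Run:
```python
from h import *
p=np.array(bot.read_state()["ee_pos"])
bot.servo_line([p[0],p[1],330.],speed=200)
b=lambda z:p3(X,533,Y,-58,z)
bot.move_to(b(330),quat(Y,b(330))); st("above bay")
bot.servo_line(b(110),speed=150); bot.dwell(.2); st("near")
print(bot.servo_line(b(79),speed=15,until_force=2.5)); bot.dwell(.2); st("landed")
for n in("side",):
    c=bot.read_camera(n); cv2.imwrite(f"pics/{n}4.png",cv2.resize(c["image"][150:300,90:290],None,fx=4,fy=4))
```

```text
above bay t20.6 pos [525.1 108.7 329.8] F [-0.7 -0.4 -2. ] grip 49.3 47.0
near t22.4 pos [525.  109.6 110.4] F [ 0.6  0.4 -2. ] grip 49.7 47.1
True
landed t24.2 pos [525.  109.6  82.6] F [ 0.1 -0.1  6.1] grip 49.2 47.9
```

View pics/side4.png

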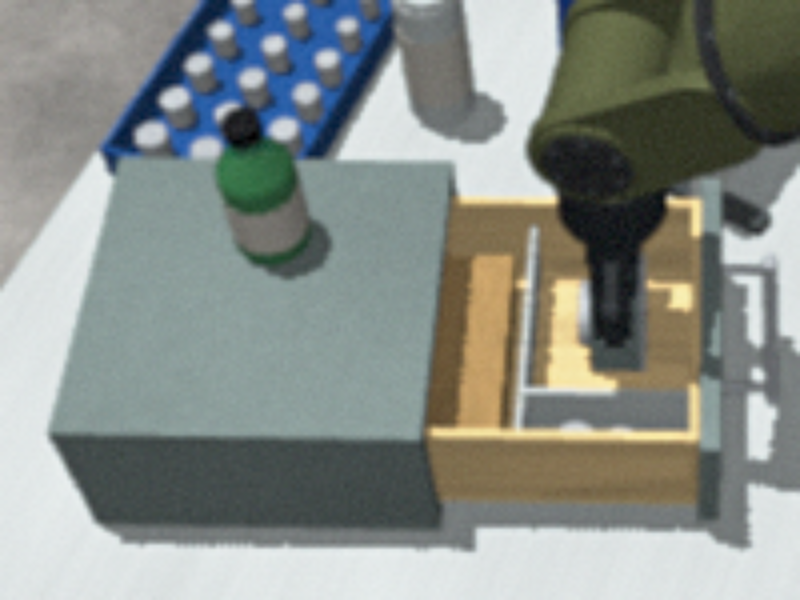

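The gauge stands on the bay floor, in the clear space between front, wall and partitions (crop (610,310)). I release it, then shut the drawer by its handle.

Run:
```python
from h import *
bot.move_gripper(64); bot.dwell(.2); s=st("released"); p=np.array(s["ee_pos"])
bot.servo_line([p[0],p[1],200.],speed=80)
h=np.array([410.6,103.2,95.])
# gauge check
bot.move_to([410.6,103.2,230.],quat(X,[410.6,103.2,230.])); bot.move_gripper(26)
bot.servo_line([410.6,103.2,130.],speed=150)
print(bot.servo_line(list(h),speed=60,until_force=8)); st("at handle")
bot.move_gripper(5,40); s=st("gripped"); p=np.array(s["ee_pos"]); D=np.array([*X,0])
r=bot.servo_line(list(p+D*165),speed=60,until_force=15); st(f"165 {r}")
r=bot.servo_line(list(p+D*190),speed=20,until_force=15); s=st(f"190 {r}"); print((s["ee_pos"]-p)@D)
c=bot.read_camera("side"); cv2.imwrite("pics/side5.png",cv2.resize(c["image"][150:300,90:290],None,fx=4,fy=4))
```

```text
released t24.7 pos [524.2 109.4  81.7] F [ 1.2 -0.1 -0.2] grip 63.8 0.0
False
at handle t29.7 pos [410.7 103.2  95.1] F [-0.2  0.1  0.4] grip 25.8 0.0
gripped t30.0 pos [411.1 103.3  95.4] F [2.7 2.5 0.7] grip 9.9 39.1
165 False t32.9 pos [568.1 154.2  95.4] F [ 1.1 -2.2  3.6] grip 9.5 39.5
190 True t33.8 pos [583.9 159.4  95.4] F [-4.2 -1.6  7.3] grip 9.9 40.2
181.7136563546618
```

View pics/side5.png

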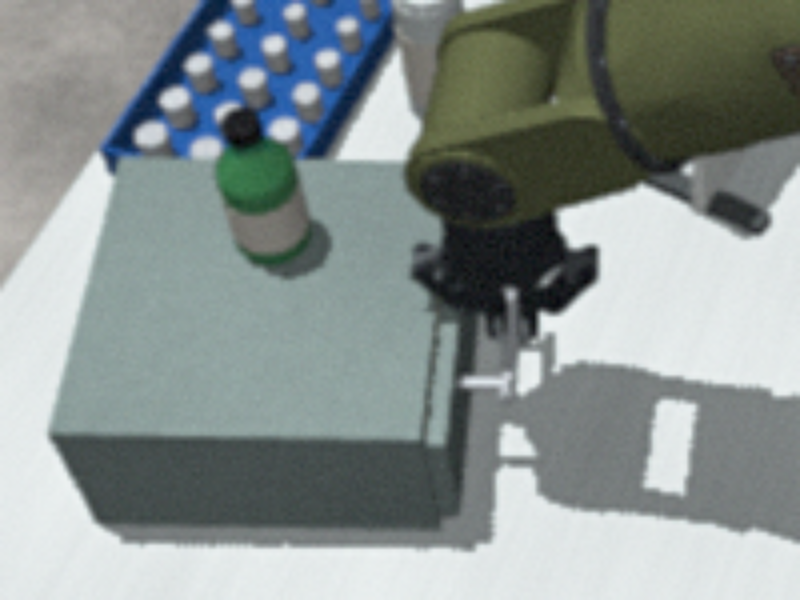

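The drawer front is now flush against the cabinet body (crop column 440) after 181 mm of travel to the stop. I release, retreat and check.

Run:
```python
from h import *
bot.dwell(.2); bot.move_gripper(26); s=st("rel"); p=np.array(s["ee_pos"])
bot.servo_line([p[0],p[1],150.],speed=80); bot.servo_line([p[0],p[1],330.],speed=200)
bot.move_to([450.,0.,400.],quat(X,[450.,0.,400.])); bot.dwell(.3); st("home")
for n in("side","scene"):
    c=bot.read_camera(n); P=cloud(c).reshape(-1,3); s=P[:,:2]@X; t=P[:,:2]@Y; z=P[:,2]
    m=(z>85)&(z<101)&(s>520)&(s<640)&(t>-80)&(t<20); m2=(z>112)&(z<123)&(s>560)&(s<670)&(t>-130)&(t<80)
    print(n,"handle s",np.percentile(s[m&(s<s[m].min()+14)],[2,50,98]).round(1),"front top",np.percentile(s[m2],[2,98]).round(1))
    cv2.imwrite(f"pics/{n}6.png",c["image"])
```

```text
rel t34.3 pos [583.9 159.2  95. ] F [-0.1 -0.3 -0.4] grip 25.9 0.0
home t37.4 pos [4.504e+02 4.000e-01 3.995e+02] F [-0.1  0.1  1. ] grip 26.2 0.0
side handle s [599.6 604.7 610.5] front top [639.8 655.3]
scene handle s [602.8 608.5 615.2] front top [642.8 656.3]
```

View pics/scene6.png

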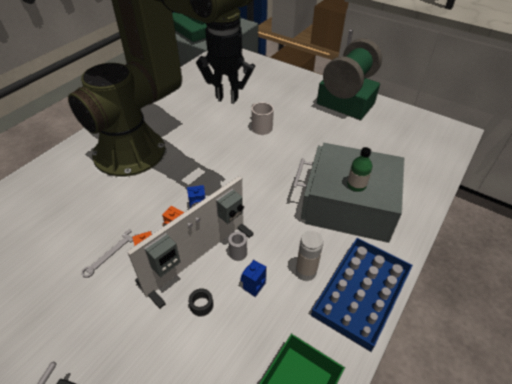

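The drawer is shut flush (front at about (312,180)), the board's middle place is empty (195,232), and everything else is where it was.

```bash
python3 -c "
from rig import bot; print(bot.finish_job())"
```

```text
the job is handed in; nothing more can be done
None
```

The round-dial gauge is standing in the drawer's front bay, the drawer is pushed fully shut, nothing else looks moved, and the job was handed in at about 37 s of robot time.

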